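# Bolt the swivel recipe board and hold a spring clip open astride its card

### The arm

A 6-joint arm with a two-finger parallel gripper is mounted at the origin on the work surface. World frame = base frame: x ahead of the robot, y to its left, z up, the work surface at z = 0. Lengths are in mm, angles in rad, forces in N, time in s.
With the tool pointing down it reaches from about 350 to 775 mm from the base axis. Payload 7.3 kg.
Tool frame: the origin (TCP) lies between the finger pads; the fingertips stand 8 mm ahead of it and the grasp point (between the pads) lies 11 mm behind it; y points along the fingers, z is the direction in which the jaws open and shut, and the axes are right-handed (so a half turn about y gives the same grasp; the last joint's range is limited). The gripper opens to 92 mm and grips with 3 to 60 N. Pads are 19 mm wide; open, the fingers measure 130 mm over their backs; the gripper's body (75 mm by 190 mm) begins 47 mm behind the grasp point.
Start: joints at [-1.457, 0.342, 1.524, -0, 1.275, -0.146], TCP at [134.888, -507.397, 205.341] pointing down, gripper open.
Joint ranges: [-2.53, 2.53], [-0.77, 2.02], [0.04, 2.7], [-1, 4.14], [0.28, 2.66], [-3.11, 3.11]. Speed limits (rad/s): [2.57, 2.57, 3.14, 3.14, 3.14, 3.14].

### API

Orientations are given as [roll, pitch, yaw] about the fixed x, y, z axes, in that order (R = Rz(yaw) Ry(pitch) Rx(roll)).
In Python, from plant import bot, vision, job gives the robot as it stands. The module is installed in compiled form; this text tells all that it offers.
- The arm moves only by the tool arm_command, never from a script. Its argument "deltas" is a list of rows, each a list of 4 numbers: the shift along the tool's x, y, z in m, then the turn about the tool's y in degrees. In form: [[x, y, z, twist], ...]. A call has 1 to 5 rows; each row shifts and turns the commanded pose from where the row before left it, along the tool's axes as they then stand; what a row does not reach is not made up. A row lasts 1/10 s, in which the tool goes at most 50 mm and 8.59 degrees, less where a joint would pass 70% of its speed; a pose out of reach is approached as far as the arm can. A call is refused whole if a number of a shift passes 0.05 or a number of a turn 8.59, either way. A call with a gripper value outside its range is refused whole. "claw" is the closure in counts, from 0 (fully open) to 255 (shut), set as the call begins (left out, the last holds). The fingers move at their own pace and stop on an object; the grip force is fixed at half the most. Time passes only in rows, so rows that do not move let the fingers close. It gives the time, the measured TCP pose, the force and the opening at its end, in the units of the state.
- bot.get_obs(): the state, without advancing time (a new reading comes with each control period).
- vision.capture(name): name is "side" or "top" or "wrist"; returns a dict with "img" (400x640x3 uint8, red, green, blue), "camera_matrix" (3x3 intrinsics, pixels), "world_to_cam" (4x4, takes a point from world to camera coordinates); the wrist camera has in their place "mount" (4x4, takes a point from camera to tool coordinates, whose origin is the TCP and whose axes are the tool frame's). Camera axes: x right, y down, z forward; pixel columns grow to the right and rows downward; lengths in mm; the calibration is good to about 2 mm. A picture is of the moment at which its call begins: read the wrist's pose just before it. There is no depth.
- job.close_job(): hands the job in, once; it reports no verdict.
Trained networks look in a picture, given as the dict that the camera call returned (one of the last four; its "shot" number tells which), for a name from the list of things; names that differ only in an ending like _2 or _b are one class to them, and where a whole thing is asked for, a point or a joint stands for the part that bears it (a point fixed in the world has none). Each returns a list of dicts, best first, with "confidence" (0 to 1); they miss things now and then, are a little off and sometimes report something else, mostly with a low value. They report only what shows in the picture. A call takes as long as a camera call. They do not tell look-alikes from the thing itself.
- vision.find_in(picture, name): "xyz" ([x, y, z] in mm, in the coordinates of the camera as it stood for that picture, good to about 4 mm: the middle of the surface that is visible of it).
- vision.regions_of(picture, name): "mask" (400x640 bool, what is visible of it).
The state is a dict: "time": time; "joint_positions": joint angles; "dq": joint speeds; "tau": joint torques, N m; "tool_pos": TCP position; "tcp_rot": TCP orientation; "contact_force": force on the tool from outside, world axes, zero at the start; "moment": the same for the moment, N m; "grip_width": finger opening in mm.
Only numpy, scipy, OpenCV 4.12 (cv2) and the standard library are available. Lean on these libraries where they do the work, as an engineer would, in place of code of your own. Each camera call takes 0.05 s, during which the arm holds its last target. There are 200 camera calls.

### The job

Slide the brass bolt on the swivelling recipe board fully home into its keeper on the post, so that the board can no longer tip. Then take the steel spring clip off the tray's rim by pinching its two handles, and hold it wide open astride the top edge of the board and its recipe card, at the middle of the card, with the jaws a good centimetre down on either side and touching neither card nor board; do not let it nip or knock the card on the way. Finish there, still holding the clip gaping so that I can slip a second card in, and leave the other things as they are.

Things in the scene. Friction and masses are not known exactly. Their poses are not given: they have to be found in the camera images.
- stand: Fixed wooden stand of the recipe board. Base 130 x 298 x 18 mm; origin at the centre of its underside; x points out of the board's face (the side with card and bolt), y runs along the board from card to bolt, z up. Two posts, 200 mm high, at y = -139 and +139 mm; the brass keeper is on the +y post's face, 175 mm above the table, standing 18 mm out from the board's mid-plane.
- board: Board, 250 wide, 160 high, 6 mm thick, swivelling between the posts about its y axis; origin at its centre, 125 mm above the table; x out of its face, z up. Stands upright (within 0.02 rad) but tips at about 1.5 N on its top edge until bolted. The white recipe card (148 x 105 x 2 mm, green stripe) stands on its face, centred at y = -35 mm, top edges flush; the two fill x = -3 to +5 mm.
- card_top (a point): The middle of the card's top edge, half-way through the 8 mm thickness of board and card together, 205 mm above the table; axes as those of the board (x out of the face, y along the top edge, z up).
- bolt (a joint): How far the brass barrel bolt is slid towards its keeper (m): 0 = fully drawn, 0.030 = fully home against its stop. It moves along the board's +y, rubs with about 2 N and stays where it is left. Starts between 0 and 0.010.
- bolt_knob (a point): Centre of the bolt's ball knob, 15 mm in diameter, on an 8 mm neck that sticks straight out of the board's face; the centre is 30 mm out from the face, 30 mm below the board's top edge, 175 mm above the table. The bolt's guides beside it stand 14 mm out from the face. It moves with the bolt.
- trays: Two wooden trays, one on the other, fixed; each 180 (x) x 300 (y) x 48 mm, walls 8 mm thick, rim 96 mm above the table. Origin at the centre of the underside, on the table. The clip bites on the rim of the long wall at x = -86 mm.
- clip: Loose steel spring clip, 75 g, biting upright on the tray's rim, jaws down, two flared handles up. Origin on the pivot pin at its middle, 18 mm above the rim as parked; y along the pin, the clip's width and the tray wall; x is the way handles and jaws open and close; z up. The frame is fixed to the -x lever, so it leans about y by half the opening angle when the clip is squeezed.
- clip_pin (a point): The clip's pivot pin (same point and axes as the clip). Handles end in rolled tips, 40 mm wide along y, 38 mm above the pin, 50 mm over their outsides as parked. Pinching the tips along x opens the jaws: about 5 N to start, 9 N wide open, where a stop is met with 26 mm over the tips, then 43 mm above the pin. The coil round the pin has 5 mm radius.
- clip_jaw_a (a point): Middle of the biting face of the jaw on the clip's -x side, 31 mm below the pin. Jaws are 60 mm wide along y and 10 mm tall, 8 mm apart as parked on the rim, 26 mm apart wide open.
- clip_jaw_b (a point): Middle of the biting face of the other jaw (+x side), on the lever that turns about the pin.
- sugar_bowl: White ceramic sugar bowl with lid, 95 mm across (120 mm over its ears), 93 mm high, loose; origin at the centre of its underside. Leave alone.
- jam_jar: Glass jam jar with clip-lock lid, 85 mm across, 106 mm high, loose; origin at the centre of its underside. Leave alone.
- mug: Blue mug, 80 mm across, 85 mm high, handle at its +y, loose; origin at the centre of its underside. Leave alone.
- plate0: Lower of two nested green melamine plates lying in the upper tray, 140 mm across; origin at the centre of its underside. Leave alone.
- plate1: Upper of the two green plates. Leave alone.
- scoop: Stainless coffee scoop lying in the upper tray, bowl 43 mm across, handle along its +y, 125 mm long in all; origin under the bowl's centre. Leave alone.
There are look-alikes about, which are no part of the job. Leave any orange look-alike of the clip alone.

How it is judged (in metres and radians):
On the way, in this order (a step that is already met when the one before it is completed fails the run):
1. the bolt is fully home in its keeper (value of joint bolt above 0.0265 m), for 0.2 s.
2. the clip is off the tray's rim, held open by the fingers (distance between clip_jaw_a and clip_jaw_b above 0.013 m and contact force between the fingers and clip above 2 N and contact force between clip and trays below 0.05 N and distance of clip_pin from where it was at the start of the episode above 0.05 m), for 0.2 s.
At the end, for the whole second after the job is handed in: Bolt within 3.5 mm of home, board upright (0.06 rad). Fingers alone hold the clip, still, in line with the edge (0.25 rad), jaws at least 17 mm apart, one each side of board and card, jaw middles 4 mm or more below the top edge, within 20 mm of the card's middle, touching nothing (under 0.3 N) (value of joint bolt above 0.0265 m and angle between board's own z axis and vertical below 0.06 rad and contact force between the fingers and clip above 2 N and distance between clip_jaw_a and clip_jaw_b above 0.017 m and ((x of clip_jaw_a in the frame of card_top above 0.005 m and x of clip_jaw_b in the frame of card_top below -0.005 m) or (x of clip_jaw_b in the frame of card_top above 0.005 m and x of clip_jaw_a in the frame of card_top below -0.005 m)) and z of each of clip_jaw_a, clip_jaw_b in the frame of card_top below -0.004 m and y of clip_jaw_a in the frame of card_top between -0.02 and 0.02 m and y of clip_jaw_b in the frame of card_top between -0.02 and 0.02 m and angle between the y axis of clip_pin and the y axis of card_top, either way round below 0.25 rad and contact force between clip and stand below 0.3 N and contact force between clip and trays below 0.05 N and linear speed of clip below 0.03 m/s); the arm keeps its last pose, push and grip.
It fails at once if the clip nips or knocks the card or the board (over 5 N) (contact force between clip and board above 5 N).
It fails at once if the crockery or the scoop is disturbed (moved over 20 mm) (distance of any of sugar_bowl, jam_jar, mug, plate0, plate1, scoop from where it was at the start of the episode above 0.02 m).
It also fails if it takes over 59 s, if anything falls off the work surface, if the arm or the gripper's body presses on something with over 40 N, if the wrist force passes 120 N, or if a joint passes its speed limit or range.

## Working session

There is one attempt and no reset: what is moved stays moved. The work goes in short steps, Python scripts to look and compute and a tool call to move; the robot and the scene stay as the last step left them, time stands still between calls to the robot, and variables do not carry over. Pictures are saved under pics/ and viewed, about 8 in all and at most 12, crops included, and the job is handed in when it is done.

Besides the shell and the picture viewer there is one more tool, called by a JSON object that holds its "op" and its "data", one argument or row to a line. arm_command: Moves the arm, as the interface text tells. Its arguments: {"type":"object","properties":{"deltas":{"type":"array","items":{"type":"array","items":{"type":"number"}}},"claw":{"type":"number"}},"required":["deltas"]}

```bash
mkdir -p pics; cat > h.py <<'E'
import numpy as np, cv2
from scipy.spatial.transform import Rotation as R
from plant import bot, vision, job
def save(p,name,crop=None,s=1):
    im=p["img"][:,:,::-1]
    if crop: x0,y0,x1,y1=crop; im=im[y0:y1,x0:x1]
    cv2.imwrite("pics/"+name,cv2.resize(im,None,fx=s,fy=s,interpolation=cv2.INTER_CUBIC))
def toolT():
    o=bot.get_obs(); T=np.eye(4); T[:3,:3]=R.from_euler('xyz',o["tcp_rot"]).as_matrix(); T[:3,3]=o["tool_pos"]; return T
def c2w(p,T=None):
    return np.linalg.inv(p["world_to_cam"]) if "world_to_cam" in p else T@p["mount"]
def finds(p,n,T=None,k=3):
    M=c2w(p,T)
    for d in vision.find_in(p,n)[:k]:
        x=np.array(d["xyz"]); px=p["camera_matrix"]@x; print(n,(M@np.r_[x,1])[:3].round(1),(px[:2]/px[2]).round(0),round(d["confidence"],2))
def proj(p,w,T=None):
    x=np.linalg.inv(c2w(p,T))@np.r_[w,1]; u=p["camera_matrix"]@x[:3]; return u[:2]/u[2]
E
python3 - <<'E'
from h import *
o=bot.get_obs(); print(o); print(toolT().round(2))
for c in("side","top"):
    p=vision.capture(c); save(p,c+"0.png"); print(c, c2w(p).round(2).tolist())
    for n in("clip","bolt_knob","stand","board","trays","card_top","clip_pin","clip_jaw_a","sugar_bowl","jam_jar","mug","scoop"): finds(p,n)
E
```

```text
{'time': 0.0, 'joint_positions': array([-1.45698664e+00,  3.42717175e-01,  1.52505548e+00,  4.76342081e-06,
        1.27539536e+00, -1.45978465e-01]), 'dq': array([-0.0005283 , -0.00116778,  0.00025417,  0.0006606 , -0.00027292,
       -0.00024061]), 'tau': array([-2.41495372e-04, -4.31239772e+01, -2.44220835e+01,  7.16014858e-02,
        5.59158681e-02, -1.35685577e-04]), 'tool_pos': array([ 134.8412138 , -506.91466368,  204.63444925]), 'tcp_rot': array([-1.57235428e+00,  2.33660102e-04, -2.88180608e+00]), 'contact_force': array([ 0.54743783, -0.43232356,  0.05364996]), 'moment': array([-0.02536956,  0.04909956,  0.0032083 ]), 'grip_width': 91.60195899346861}
[[-9.7000e-01 -0.0000e+00  2.6000e-01  1.3484e+02]
 [-2.6000e-01  0.0000e+00 -9.7000e-01 -5.0691e+02]
 [-0.0000e+00 -1.0000e+00 -0.0000e+00  2.0463e+02]
 [ 0.0000e+00  0.0000e+00  0.0000e+00  1.0000e+00]]
side [[-0.89, -0.28, 0.37, 60.43], [-0.47, 0.54, -0.7, 903.27], [0.0, -0.79, -0.61, 895.33], [0.0, 0.0, 0.0, 1.0]]
clip [469.5 261.3 117.4] [300. 263.] 0.89
clip [302.1 336.4  41.6] [346. 331.] 0.87
clip [363.1 151.6  44.6] [3
[... 1073 characters left out ...]
35.] 0.75
stand [ 551.2 -233.8   17.8] [405. 206.] 0.55
board [ 555.5 -225.8  173.1] [414. 195.] 0.73
board [ 771.8 -153.4   65.4] [376. 126.] 0.29
trays [547.8 270.5  57.5] [223. 208.] 0.8
card_top [ 556.1 -221.2  178.2] [413. 194.] 0.86
clip_pin [463.4 256.5 123.5] [222. 237.] 0.88
clip_pin [361.8 152.9  46.3] [267. 277.] 0.86
clip_pin [299.1 335.4  48.7] [197. 303.] 0.65
clip_jaw_a [464.2 258.4 124.7] [221. 237.] 0.83
clip_jaw_a [362.3 156.   39.6] [266. 277.] 0.76
clip_jaw_a [299.3 331.1  45. ] [199. 302.] 0.69
sugar_bowl [ 769.  -152.8   66.5] [376. 127.] 0.79
jam_jar [751.2 112.1 105.2] [280. 130.] 0.74
mug [792.9 -21.4  37. ] [328. 123.] 0.59
scoop [607.2 268.5  83.1] [222. 185.] 0.83
```

View pics/side0.png

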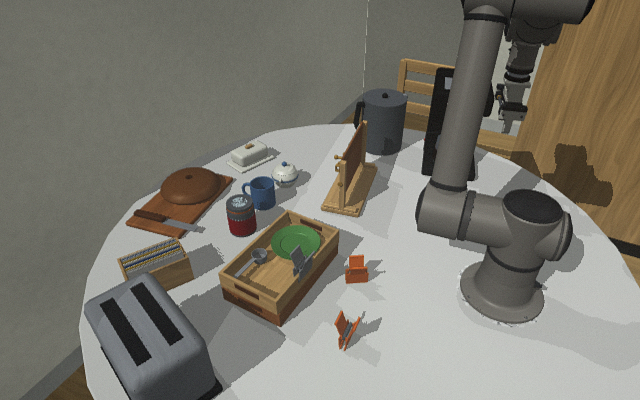

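View pics/top0.png

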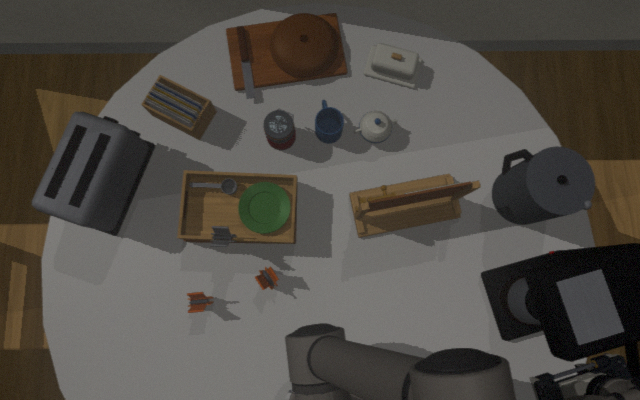

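The side view shows the stand around (350,170) and the tray around (280,265). There are three clip-like objects: grey on the rim at side (300,262) / top (222,235), and two orange ones on the table at side (355,270) and (345,330). The grey one on the rim fits the description, and I'll confirm it in a crop.

```bash
python3 - <<'E'
from h import *
a=vision.capture("side");b=vision.capture("top")
def c(p,x,y,w,h,s): return cv2.resize(p["img"][y:y+h,x:x+w,::-1],(w*s,h*s),interpolation=cv2.INTER_CUBIC)
m=np.vstack([np.hstack([c(a,310,115,80,100,3)[:300],c(b,340,160,150,100,3)[:300]])[:,:690],np.hstack([c(a,270,230,69,60,5),c(b,190,200,69,60,5)])])
cv2.imwrite("pics/m.png",m)
M=vision.regions_of(b,"stand")[0]["mask"]; print(cv2.minAreaRect(np.argwhere(M)[:,::-1].astype(np.float32)))
E
```

```text
((417.0772705078125, 202.06568908691406), (46.46035385131836, 130.41835021972656), 79.04593658447266)
```

View pics/m.png

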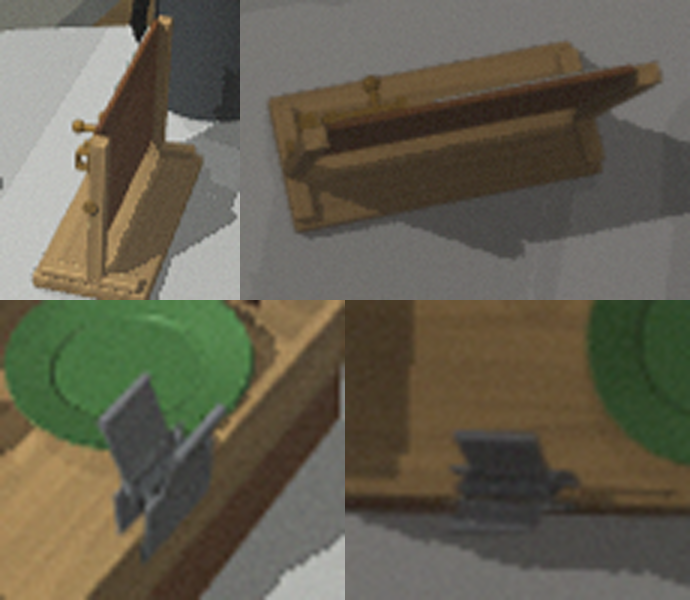

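The crop confirms the grey steel clip sitting on the tray's rim. The knob is at side (336,157) / top (384,188).

```bash
cat >> h.py <<'E'
def ray(p,uv,T=None):
    M=c2w(p,T); d=M[:3,:3]@np.linalg.solve(p["camera_matrix"],np.r_[uv,1]); return M[:3,3],d
def atz(p,uv,z,T=None):
    o,d=ray(p,uv,T); return o+d*(z-o[2])/d[2]
E
python3 - <<'E'
from h import *
a=vision.capture("side");b=vision.capture("top")
print("knob",atz(a,(336,157.3),175).round(1),atz(b,(384,187.7),175).round(1))
P=[atz(b,u,200) for u in((364.3,204),(475.7,185))];print(P,np.linalg.norm(P[0]-P[1]),np.arctan2(-(P[0]-P[1])[0],(P[0]-P[1])[1]))
B=np.array([atz(b,u,18) for u in((350,192.3),(360,236.7),(460,217.3),(450.7,174.3))]);print(B.round(1),B.mean(0))
for e in (B[0]-B[3],B[1]-B[2]): print(np.arctan2(-e[0],e[1]))
# clip top picture: rim edge & tips
print("tips",[atz(b,u,152).round(1) for u in((190+(455-345)/5,200+130/5.),(190+(535-345)/5,200+132/5),(190+(455-345)/5,200+228/5.),(190+(540-345)/5,200+228/5))])
w=vision.capture("wrist");print(w["mount"].round(2).tolist(),w["camera_matrix"].tolist())
E
```

```text
knob [ 573.3 -147.8  175. ] [ 573.8 -150.8  175. ]
[array([529.67829657, -97.50276225, 200.        ]), array([ 571.98897848, -370.85635726,  200.        ])] 276.60871588737325 0.15356507168470415
[[ 593.2  -79.2   18. ]
 [ 466.8 -103.4   18. ]
 [ 516.4 -388.1   18. ]
 [ 641.1 -370.2   18. ]] [ 554.40098899 -235.22529256   18.        ]
0.1632432469788092
0.1724378717246194
tips [array([488.6, 276.2, 152. ]), array([486.9, 236.8, 152. ]), array([440.3, 275. , 152. ]), array([439.5, 233.5, 152. ])]
[[0.0, 0.96, 0.28, -75.06], [0.0, -0.28, 0.96, -178.58], [1.0, -0.0, -0.0, 0.69], [0.0, 0.0, 0.0, 1.0]] [[314.14163156743143, 0.0, 325.7894801628119], [0.0, 314.14163156743143, 195.1443901307741], [0.0, 0.0, 1.0]]
```

{"op": "arm_command", "data": {
  "deltas": [
    [0,-0.04,0,5.7],
    [0,-0.05,0,0],
    [-0.035,-0.03,-0.015,0],
    [-0.04,0,-0.02,0],
    [-0.04,0,-0.02,0]
  ],
  "claw": 255
}}

```text
time: 2.1
tool_pos: [240.5, -434.4, 326.5]
tcp_rot: [-1.568, 0.001, -2.983]
contact_force: [1.0, -1.2, -0.1]
grip_width: 56.6
```

{"op": "arm_command", "data": {
  "deltas": [
    [-0.04,0,-0.02,0],
    [-0.04,0,-0.02,0],
    [-0.04,0,-0.02,0],
    [-0.04,0,-0.02,0],
    [-0.04,0,-0.02,0]
  ]
}}

```text
time: 2.6
tool_pos: [422.4, -302.8, 325.5]
tcp_rot: [-1.57, 0.0, -2.981]
contact_force: [0.7, -0.4, -0.2]
grip_width: 15.8
```

{"op": "arm_command", "data": {
  "deltas": [
    [-0.04,0,-0.02,0],
    [-0.04,0,-0.02,0],
    [-0.04,0,-0.02,0],
    [-0.03,0,-0.02,0],
    [0,0,0,0]
  ]
}}

```text
time: 3.1
tool_pos: [559.0, -197.7, 324.3]
tcp_rot: [-1.572, 0.0, -2.976]
contact_force: [-0.5, -0.3, -0.2]
grip_width: 0.2
```

```bash
python3 - <<'E'
from h import *
T=toolT(); p=vision.capture("wrist"); save(p,"w1.png"); print(T.round(3)[:3].tolist())
for n in("bolt_knob","card_top","board"): finds(p,n,T)
for w in((573.5,-149,175),(552+.161*35,-235-.987*35,205),): print(proj(p,w,T))
E
```

```text
[[-0.986, -0.0, 0.165, 558.953], [-0.165, 0.002, -0.986, -197.736], [-0.0, -1.0, -0.002, 324.331]]
card_top [ 559.4 -232.8  177. ] [358. 183.] 0.74
board [ 562.8 -228.4  176.2] [354. 179.] 0.65
[281.95262212 156.99331524]
[396.82322987 197.54731613]
```

View pics/w1.png

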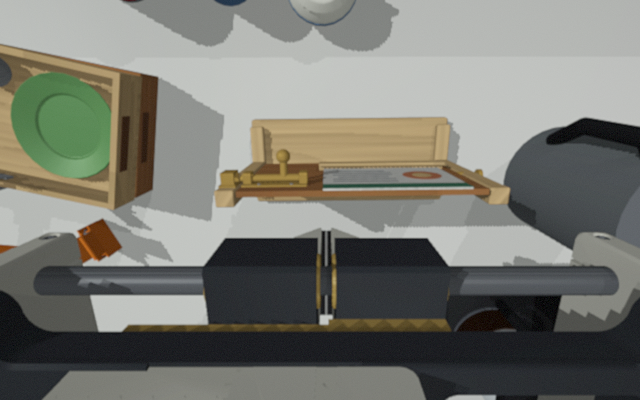

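The picture shows the knob at (283,156) (predicted 282,157). The card's top edge runs from col 323 to 474 near row 188, and the keeper is at (228,180). The closed fingers are centred at (326,270).

{"op": "arm_command", "data": {
  "deltas": [
    [-0.022,0.01,0,0],
    [0,0.045,0,0],
    [0,0.045,0,0],
    [0,0.035,0,0],
    [0,0.019,0,0]
  ]
}}

```text
time: 3.8
tool_pos: [575.6, -198.4, 168.2]
tcp_rot: [-1.573, -0.004, -2.984]
contact_force: [-0.1, 0.9, -0.3]
grip_width: 0.2
```

{"op": "arm_command", "data": {
  "deltas": [
    [0,0,0,0],
    [0,0,-0.005,0],
    [0,0,-0.005,0],
    [0,0,-0.003,0],
    [0,0,0,0]
  ]
}}

```text
time: 4.3
tool_pos: [576.4, -184.4, 172.6]
tcp_rot: [-1.57, 0.002, -2.981]
contact_force: [0.2, -0.6, 0.7]
grip_width: 0.2
```

```bash
python3 - <<'E'
from h import *
T=toolT(); p=vision.capture("wrist"); save(p,"w2.png"); o=bot.get_obs(); print(T.round(3)[:3].tolist(),o["contact_force"],proj(p,(573.5,-149,175),T))
E
```

```text
[[-0.987, 0.002, 0.16, 576.426], [-0.16, -0.001, -0.987, -184.436], [-0.002, -1.0, 0.001, 172.582]] [-0.79789072 -1.26485619  0.66324503] [265.98935436 229.61955133]
```

View pics/w2.png

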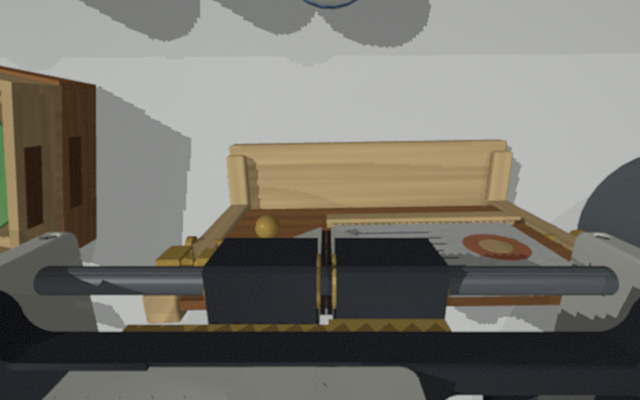

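Knob at (267,227), about 9 mm ahead of the closed fingers. I'll push along tool −z.

{"op": "arm_command", "data": {
  "deltas": [
    [-0.003,0,-0.005,0],
    [0,0,-0.005,0],
    [0,0,-0.005,0],
    [0,0,-0.005,0],
    [0,0,-0.004,0]
  ]
}}

```text
time: 4.85
tool_pos: [575.1, -160.1, 171.3]
tcp_rot: [-1.571, -0.0, -2.981]
contact_force: [-0.0, 0.2, 0.1]
grip_width: 0.4
```

{"op": "arm_command", "data": {
  "deltas": [
    [0,0,-0.002,0],
    [0,0,-0.002,0],
    [0,0,-0.002,0],
    [0,0,0,0],
    [0,0,0,0]
  ]
}}

```text
time: 5.35
tool_pos: [574.3, -154.8, 171.3]
tcp_rot: [-1.571, 0.0, -2.981]
contact_force: [0.5, -0.5, -0.6]
grip_width: 0.4
```

{"op": "arm_command", "data": {
  "deltas": [
    [0,0,-0.003,0],
    [0,0,-0.003,0],
    [0,0,-0.002,0],
    [0,0,0,0],
    [0,0,0,0]
  ]
}}

```text
time: 5.85
tool_pos: [573.0, -146.8, 171.4]
tcp_rot: [-1.571, 0.0, -2.981]
contact_force: [1.1, 0.2, 0.4]
grip_width: 0.1
```

```bash
python3 - <<'E'
from h import *
T=toolT(); p=vision.capture("wrist"); a=vision.capture("side"); o=bot.get_obs(); print(T.round(3)[:3,3],o["contact_force"])
c=lambda q,x,y,w,h,s: cv2.resize(q["img"][y:y+h,x:x+w,::-1],(w*s,h*s),interpolation=cv2.INTER_CUBIC)
cv2.imwrite("pics/w3.png",np.hstack([c(p,150,190,100,120,4),c(a,300,110,100,120,4)])); 
for n in("bolt_knob",): finds(a,n,T)
E
```

```text
[ 572.979 -146.761  171.356] [ 0.75661685 -0.53450544  0.1256372 ]
```

View pics/w3.png

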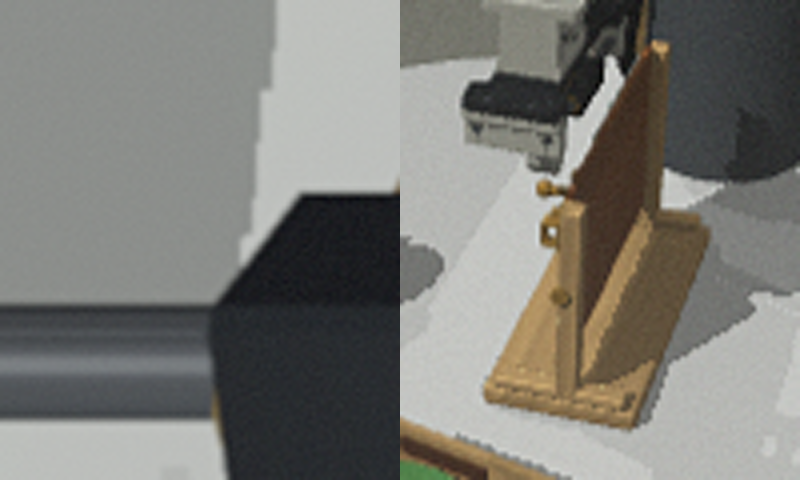

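```bash
python3 - <<'E'
from h import *
a=vision.capture("side"); b=vision.capture("top"); T=toolT()
print(T[:3,3]); 
for w in((573,-146.8,163),(573,-146.8,228),(573.5,-149,175)): print(w,proj(a,w).round(1),proj(b,w).round(1))
print(bot.get_obs()["joint_positions"])
c=lambda q,x,y,w,h,s: cv2.resize(q["img"][y:y+h,x:x+w,::-1],(w*s,h*s),interpolation=cv2.INTER_CUBIC)
cv2.imwrite("pics/w4.png",np.hstack([c(a,310,120,65,80,6),c(b,345,150,65,80,6)]))
E
```

```text
[ 572.95469005 -146.9123366   171.2961068 ]
(573, -146.8, 163) [335.9 160.7] [381.7 189. ]
(573, -146.8, 228) [336.2 142.9] [385.8 183.6]
(573.5, -149, 175) [336.1 157.1] [383.3 187.8]
[-3.80482406e-01  4.90672324e-01  1.38585476e+00 -8.86833636e-05
  1.26504538e+00  1.03011131e+00]
```

View pics/w4.png

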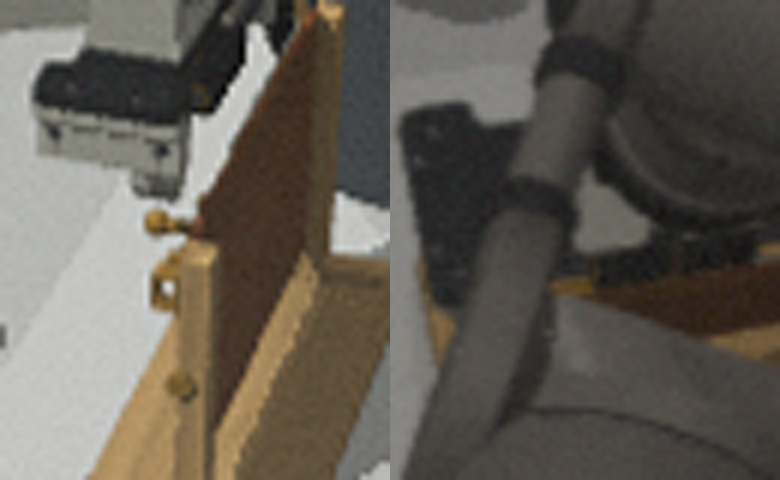

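```bash
python3 - <<'E'
from h import *
a=vision.capture("side"); p=vision.capture("wrist"); T=toolT()
f=lambda v:(T@np.r_[v,1])[:3]
for v in((0,8,0),(0,8,-10),(0,-11,0),(37,-58,-95),(-37,-58,-95),(37,-58,95),(-37,-58,95),(0,-58,-19)): print(v,f(v).round(0),"side",(6*(proj(a,f(v))-[310,120])).round(),"wrist",proj(p,f(v),T).round())
print("knob in wrist",proj(p,(573.5,-149,175),T))
save(p,"w5.png")
E
```

```text
(0, 8, 0) [ 573. -147.  163.] side [156. 243.] wrist [325. 227.]
(0, 8, -10) [ 571. -137.  163.] side [150. 253.] wrist [309. 227.]
(0, -11, 0) [ 573. -147.  182.] side [156. 213.] wrist [325. 240.]
(37, -58, -95) [521. -59. 229.] side [172. 240.] wrist [121. 354.]
(-37, -58, -95) [594. -47. 229.] side [ 28. 214.] wrist [ 88. 203.]
(37, -58, 95) [ 552. -247.  229.] side [275.  63.] wrist [528. 354.]
(-37, -58, 95) [ 625. -235.  229.] side [145.  42.] wrist [560. 203.]
(0, -58, -19) [ 570. -128.  229.] side [147. 152.] wrist [281. 284.]
knob in wrist [328.37869019 234.3909703 ]
```

View pics/w5.png

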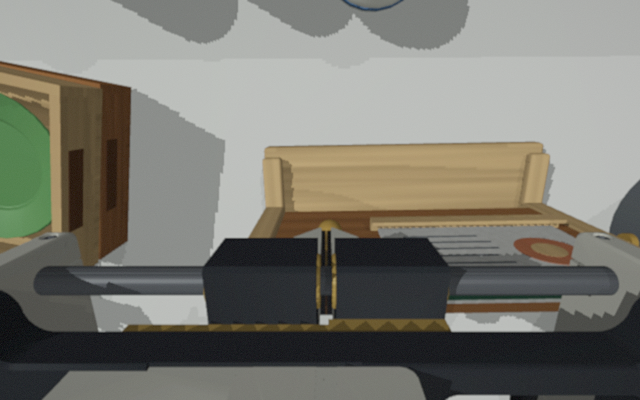

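In the wrist view the knob shows at (328,226), right over the fingertips. The side view puts the fingertip at about (336,152.5), about 16 mm above the knob. So the real fingertips are about 28 mm higher than the TCP figure implies, and the fingers passed over the knob without touching it. I'll back off, go lower and check again.

{"op": "arm_command", "data": {
  "deltas": [
    [0,0,0.02,0],
    [0,0,0.02,0],
    [0,0.008,0,0],
    [0,0.008,0,0],
    [0,0.004,0,0]
  ]
}}

```text
time: 6.7
tool_pos: [578.6, -186.2, 149.7]
tcp_rot: [-1.572, -0.002, -2.982]
contact_force: [0.6, -0.0, -0.2]
grip_width: 0.4
```

```bash
python3 - <<'E'
from h import *
o=bot.get_obs(); print(o["tool_pos"],o["contact_force"])
a=vision.capture("side"); p=vision.capture("wrist"); T=toolT()
f=lambda v:(T@np.r_[v,1])[:3]
for v in((0,8,0),(0,-20,0)): print((8*(proj(a,f(v))-[310,120])).round())
c=lambda q,x,y,w,h,s: cv2.resize(q["img"][y:y+h,x:x+w,::-1],(w*s,h*s),interpolation=cv2.INTER_CUBIC)
cv2.imwrite("pics/w6.png",np.hstack([c(a,310,120,50,60,8),c(p,240,200,100,150,4)[:480]])) 
E
```

```text
[ 578.57484378 -186.18153142  149.67840904] [ 0.56752655 -0.00289761 -0.24416298]
[236. 320.]
[238. 262.]
```

View pics/w6.png

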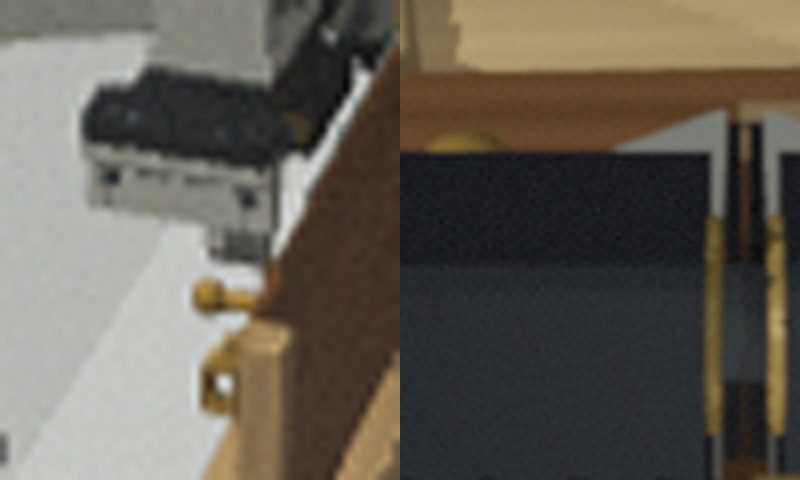

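The side view shows the lowest finger point at about (340,152), and nothing where the nominal tip would be. So the tips really are about z 178, and the gripper body is still clear of the board's top edge. I'll go down in small steps and watch the force.

{"op": "arm_command", "data": {
  "deltas": [
    [0,0.003,0,0],
    [0,0.003,0,0],
    [0,0,0,0]
  ]
}}

```text
time: 7.1
tool_pos: [579.2, -186.0, 145.0]
tcp_rot: [-1.571, -0.0, -2.981]
contact_force: [0.1, -0.1, -0.4]
grip_width: 0.5
```

{"op": "arm_command", "data": {
  "deltas": [
    [0,0.003,0,0],
    [0,0.003,0,0],
    [0,0,0,0]
  ]
}}

```text
time: 7.4
tool_pos: [579.1, -186.2, 138.8]
tcp_rot: [-1.571, -0.001, -2.981]
contact_force: [-0.1, 0.5, 0.3]
grip_width: 0.6
```

```bash
python3 - <<'E'
from h import *
o=bot.get_obs(); print(o["tool_pos"],o["contact_force"])
a=vision.capture("side"); p=vision.capture("wrist"); T=toolT()
f=lambda v:(T@np.r_[v,1])[:3]
for v in((0,8,0),(0,-20,0)): print((8*(proj(a,f(v))-[310,120])).round())
c=lambda q,x,y,w,h,s: cv2.resize(q["img"][y:y+h,x:x+w,::-1],(w*s,h*s),interpolation=cv2.INTER_CUBIC)
cv2.imwrite("pics/w7.png",np.hstack([c(a,310,120,50,60,8),c(p,240,200,100,120,4)])) 
E
```

```text
[ 579.08076471 -186.20495045  138.79831874] [-0.07610138  0.48495844  0.2933467 ]
[235. 342.]
[236. 284.]
```

View pics/w7.png

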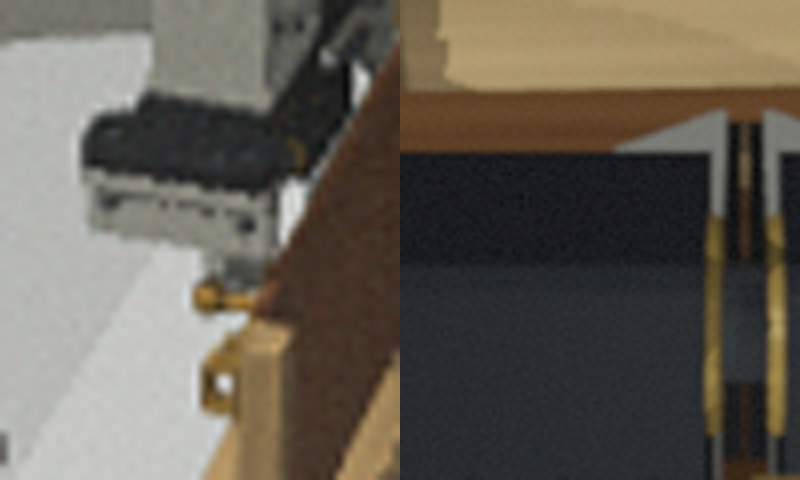

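The finger now stands behind the knob (side (336,157)), with its tip at about z 167. I'll go 3 mm lower and push.

{"op": "arm_command", "data": {
  "deltas": [
    [0,0.003,0,0],
    [0,0,-0.005,0],
    [0,0,-0.005,0],
    [0,0,-0.005,0],
    [0,0,0,0]
  ]
}}

```text
time: 8.0
tool_pos: [576.8, -170.9, 136.4]
tcp_rot: [-1.571, -0.0, -2.98]
contact_force: [0.1, -0.4, 0.7]
grip_width: 0.4
```

{"op": "arm_command", "data": {
  "deltas": [
    [0,0,-0.004,0],
    [0,0,-0.004,0],
    [0,0,-0.004,0],
    [0,0,0,0]
  ]
}}

```text
time: 8.4
tool_pos: [574.9, -159.1, 136.4]
tcp_rot: [-1.571, -0.0, -2.981]
contact_force: [-0.7, -1.3, -0.5]
grip_width: 0.4
```

{"op": "arm_command", "data": {
  "deltas": [
    [0,0,-0.003,0],
    [0,0,-0.003,0],
    [0,0,-0.003,0],
    [0,0,0,0]
  ]
}}

```text
time: 8.8
tool_pos: [573.5, -150.3, 136.3]
tcp_rot: [-1.571, -0.0, -2.981]
contact_force: [-1.3, -1.2, 0.3]
grip_width: 0.2
```

```bash
python3 - <<'E'
from h import *
o=bot.get_obs(); print(o["tool_pos"],o["contact_force"],o["moment"])
a=vision.capture("side")
h=cv2.cvtColor(a["img"],cv2.COLOR_RGB2HSV)[145:185,325:350]
m=((h[...,0]<26)&(h[...,0]>14)&(h[...,1]>140)&(h[...,2]>90)).astype(np.uint8)
n,_,s,c=cv2.connectedComponentsWithStats(m); print(s[1:],(c[1:]+[325,145]).round(1))
E
```

```text
[ 573.47543281 -150.28403605  136.32974597] [-1.2841161  -1.1740395   0.28971415] [-0.09432992  0.08029608  0.00477862]
[[11 19  4  7 17]
 [13 38  3  2  4]] [[337.2 166.7]
 [338.8 183.5]]
```

{"op": "arm_command", "data": {
  "deltas": [
    [0,0,-0.003,0],
    [0,0,-0.003,0],
    [0,0,0,0]
  ]
}}

```text
time: 9.15
tool_pos: [573.5, -149.6, 136.7]
tcp_rot: [-1.562, 0.001, -2.982]
contact_force: [0.4, -18.1, -4.0]
grip_width: 0.2
```

{"op": "arm_command", "data": {
  "deltas": [
    [0,0,-0.003,0],
    [0,0,-0.003,0],
    [0,0,0,0]
  ]
}}

```text
time: 9.45
tool_pos: [573.4, -149.4, 137.0]
tcp_rot: [-1.553, 0.002, -2.983]
contact_force: [3.9, -37.9, -7.6]
grip_width: 0.1
```

```bash
python3 - <<'E'
from h import *
o=bot.get_obs(); print(o["tool_pos"],o["contact_force"],o["moment"])
a=vision.capture("side");finds(a,"bolt_knob")
h=cv2.cvtColor(a["img"],cv2.COLOR_RGB2HSV)[140:185,325:350]
m=((h[...,0]<28)&(h[...,0]>12)&(h[...,1]>120)&(h[...,2]>70))
print("\n".join("".join(".#"[v] for v in r) for r in m))
E
```

```text
[ 573.35659225 -149.37545112  136.9675    ] [  3.94334934 -37.94853221  -7.5975716 ] [-6.02253541 -0.42018541 -0.00975664]Traceback (most recent call last):
  File "<stdin>", line 6, in <module>
  File "<stdin>", line 6, in <genexpr>
  File "<stdin>", line 6, in <genexpr>
TypeError: string indices must be integers, not 'numpy.bool'
```

{"op": "arm_command", "data": {
  "deltas": [
    [0,0,0.006,0],
    [0,0,0.005,0],
    [0,0,0.005,0],
    [0,-0.03,0.01,0],
    [0,-0.03,0,0]
  ]
}}

```text
time: 10.05
tool_pos: [575.4, -164.6, 196.1]
tcp_rot: [-1.573, -0.002, -2.981]
contact_force: [0.1, -0.1, 0.2]
grip_width: 0.6
```

{"op": "arm_command", "data": {
  "deltas": [
    [0,-0.05,0,0],
    [0,-0.05,0,0],
    [0,-0.05,0,0],
    [0,0,0,0]
  ],
  "claw": 0
}}

```text
time: 10.45
tool_pos: [577.9, -164.5, 354.5]
tcp_rot: [-1.564, 0.012, -2.98]
contact_force: [-0.1, 0.2, -0.0]
grip_width: 27.8
```

```bash
python3 - <<'E'
from h import *
o=bot.get_obs(); print(o["tool_pos"],o["contact_force"])
a=vision.capture("side");T=toolT();p=vision.capture("wrist")
finds(a,"bolt_knob");finds(p,"bolt_knob",T)
for t in(0,20,26,30): k=np.array([573.5-.161*t,-149+.987*t,175]);print(t,(5*(proj(a,k)-[305,110])).round(),(5*(proj(p,k,T)-[240,130])).round())
k=np.array([554+.161*35,-235-.987*35,205]); print("card",proj(p,k,T)); print(T[:3].round(3).tolist())
c=lambda q,x,y,w,h,s: cv2.resize(q["img"][y:y+h,x:x+w,::-1],(w*s,h*s),interpolation=cv2.INTER_CUBIC)
save(p,"w8full.png")
np.savez("w8.npz",T=T,img=p["img"])
b=np.zeros((600,800,3),np.uint8); b[:300,:300]=c(a,305,110,60,60,5); b[:300,300:800]=c(p,240,130,100,60,5); b[300:,:480]=cv2.resize(p["img"][:,:,::-1],(480,300)); b[300:,480:]=c(p,400,130,64,60,5)
cv2.imwrite("pics/w8.png",b)
E
```

```text
[ 577.91848114 -164.47865649  354.52106185] [-0.11452879  0.17718523 -0.01308639]
bolt_knob [ 552.4 -124.1  179. ] [287. 190.] 0.85
0 [156. 236.] [356. 224.]
20 [146. 251.] [269. 224.]
26 [143. 256.] [243. 224.]
30 [141. 259.] [225. 224.]
card [417.71772546 210.10912104]
[[-0.987, 0.008, 0.161, 577.083], [-0.161, -0.003, -0.987, -164.207], [-0.007, -1.0, 0.004, 350.336]]
```

View pics/w8.png

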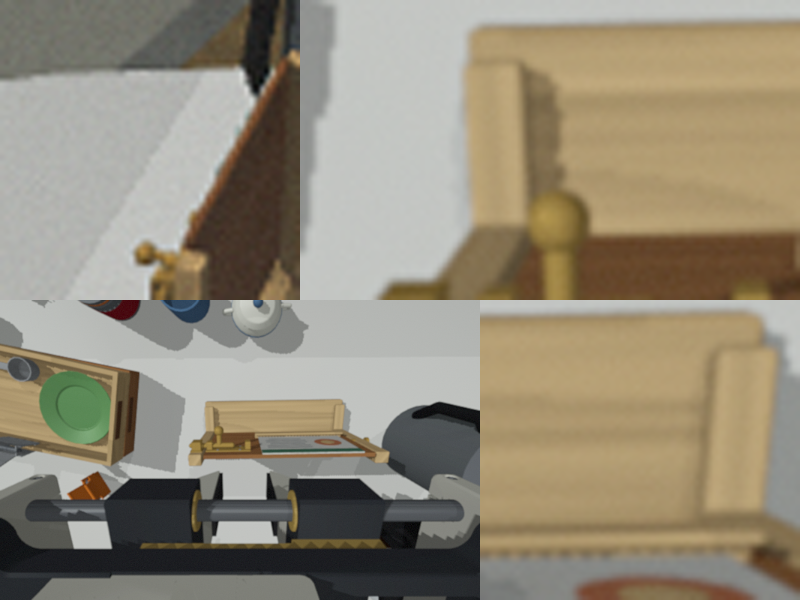

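Knob now at wrist crop (259,219) and side crop (145,252): it moved about 22 mm to a hard stop (38 N at knob height). With a start of up to 10 mm, that means fully home. Next I turn the tool and go above the clip.

{"op": "arm_command", "data": {
  "deltas": [
    [0,0,0,-7.9],
    [0,0,0,-7.9],
    [0,0,0,-7.9],
    [0,0,0,-7.9],
    [0,0,0,-7.9]
  ],
  "claw": 0
}}

```text
time: 11.15
tool_pos: [575.3, -164.1, 344.0]
tcp_rot: [-1.575, -0.001, -2.286]
contact_force: [-0.0, -0.0, 1.0]
grip_width: 83.8
```

{"op": "arm_command", "data": {
  "deltas": [
    [0,0,0,-7.9],
    [0,0,0,-7.9],
    [0,0,0,-7.9],
    [0,0,0,-7.9],
    [0,0,0,-7.9]
  ]
}}

```text
time: 11.65
tool_pos: [575.3, -164.1, 344.0]
tcp_rot: [-1.575, 0.002, -1.596]
contact_force: [0.0, 0.1, -0.2]
grip_width: 91.9
```

{"op": "arm_command", "data": {
  "deltas": [
    [-0.046,0,-0.014,0],
    [-0.046,0,-0.014,0],
    [-0.046,0,-0.014,0],
    [-0.046,0,-0.014,0],
    [-0.046,0,-0.014,0]
  ]
}}

```text
time: 12.15
tool_pos: [511.6, 69.4, 344.4]
tcp_rot: [-1.575, 0.0, -1.603]
contact_force: [0.4, 0.7, 0.5]
grip_width: 91.7
```

{"op": "arm_command", "data": {
  "deltas": [
    [-0.046,0.01,-0.014,0],
    [-0.046,0.01,-0.014,0],
    [-0.046,0.01,-0.014,0],
    [-0.046,0.01,-0.012,0],
    [0,0,0,0]
  ]
}}

```text
time: 12.65
tool_pos: [461.6, 257.7, 302.8]
tcp_rot: [-1.578, -0.0, -1.596]
contact_force: [1.8, -0.8, 0.4]
grip_width: 91.8
```

```bash
python3 - <<'E'
from h import *
o=bot.get_obs(); print(o["tool_pos"],o["tcp_rot"],o["joint_positions"],o["grip_width"])
T=toolT();p=vision.capture("wrist");finds(p,"clip",T);finds(p,"clip_pin",T)
for r in vision.regions_of(p,"clip"): 
  m=r["mask"]; v=np.argwhere(m)[:,::-1]; print(r["confidence"],m.sum(),v.min(0),v.max(0),cv2.minAreaRect(v.astype(np.float32)),p["img"][m].mean(0))
k=np.array([464,255,152.]); print([proj(p,k+[a,b,0],T).round(0) for a in(-25,25) for b in(-20,20)])
np.savez("w9.npz",T=T,**p); save(p,"w9.png")
E
```

```text
[461.56081523 257.68151717 302.84581628] [-1.57764255e+00 -4.88009957e-04 -1.59564940e+00] [0.36275838 0.29719111 1.32142096 0.00213773 1.52950348 0.38751791] 91.76880416014714
clip [296.5 331.7  43.3] [203. 108.] 0.83
clip [364.2 147.3  49. ] [263. 235.] 0.8
clip [462.  261.5 121.9] [327. 168.] 0.63
clip_pin [296.1 332.4  44.8] [202. 107.] 0.9
clip_pin [364.6 145.1  41.6] [265. 235.] 0.85
clip_pin [457.7 257.8 128.4] [323. 172.] 0.63
0.92 1115 [241 211] [282 261] ((266.5673828125, 235.24497985839844), (36.020999908447266, 45.1415901184082), 62.52556610107422) [131.53542601  84.1058296   47.47533632]
0.88 1878 [305 141] [351 196] ((328.2783203125, 168.15611267089844), (46.89924240112305, 53.84375), 2.726310968399048) [92.13205538 94.96166134 96.12087327]
0.68 1700 [175  84] [225 130] ((200.11538696289062, 109.07691955566406), (46.87174987792969, 44.51836013793945), 78.69007110595703) [129.55411765  79.61529412  40.80588235]
[array([306., 197.]), array([305., 161.]), array([352., 196.]), array([352., 160.])]
```

{"op": "arm_command", "data": {
  "deltas": [
    [0.003,0.03,0.002,0],
    [0,0.04,0,0],
    [0,0.04,0,0],
    [0,0.03,0,0],
    [0,0,0,0]
  ]
}}

```text
time: 13.35
tool_pos: [465.0, 247.4, 162.5]
tcp_rot: [-1.579, -0.003, -1.605]
contact_force: [-0.2, -0.2, 0.9]
grip_width: 91.6
```

{"op": "arm_command", "data": {
  "deltas": [
    [0,0.015,0,0],
    [0,0.015,0,0],
    [0,0.012,0,0],
    [0,0.004,0,0],
    [0,0,0,0]
  ]
}}

```text
time: 13.85
tool_pos: [467.3, 249.7, 120.6]
tcp_rot: [-1.571, -0.0, -1.603]
contact_force: [-0.4, 0.0, 0.5]
grip_width: 91.9
```

```bash
python3 - <<'E'
from h import *
o=bot.get_obs(); print(o["tool_pos"],o["tcp_rot"],o["contact_force"],o["grip_width"])
T=toolT();p=vision.capture("wrist");a=vision.capture("side");finds(p,"clip",T);finds(a,"clip")
for r in vision.regions_of(p,"clip"): 
  m=r["mask"]; v=np.argwhere(m)[:,::-1]; print(r["confidence"],m.sum(),v.min(0),v.max(0),p["img"][m].mean(0))
k=np.array([463.5,255,152.]); print([proj(p,k+[i,b,0],T).round(0) for i in(-25,25) for b in(-20,20)])
c=lambda q,x,y,w,h,s: cv2.resize(q["img"][y:y+h,x:x+w,::-1],(w*s,h*s),interpolation=cv2.INTER_CUBIC)
f=lambda v:(T@np.r_[v,1])[:3]
for z in(-46,46):
  for y in(8,-20): print(z,y,(6*(proj(a,f((0,y,z)))-[260,215])).round(),proj(p,f((0,y,z)),T).round())
b=np.zeros((480,800,3),np.uint8); b[:,:400]=c(a,260,215,67,80,6)[:,:400]; b[:300,400:]=c(p,220,130,200,150,2); cv2.imwrite("pics/w10.png",b)
E
```

```text
[467.2692891  249.72904836 120.63361382] [-1.57061773e+00 -3.00449426e-05 -1.60315648e+00] [-0.41286314  0.01944315  0.4506871 ] 91.87585497063576
clip [377.3 141.6  54.5] [230. 316.] 0.81
clip [466.  260.3 124. ] [322. 216.] 0.68
clip [295.3 333.7  49.9] [95. 99.] 0.63
clip [304.4 336.7  43.4] [345. 330.] 0.92
clip [362.4 153.2  44.1] [355. 270.] 0.84
clip [468.4 259.4 117. ] [300. 263.] 0.62
0.77 864 [205 260] [245 332] [108.8275463   58.52893519  19.7962963 ]
0.6 7392 [267 159] [368 265] [ 95.4978355   98.94034091 100.65597944]
0.57 6837 [35 59] [156 139] [139.55565306  78.32704403  28.18633904]
[array([271., 281.]), array([265., 209.]), array([366., 278.]), array([366., 206.])]
-46 8 [350. 322.] [252. 226.]
-46 -20 [350. 274.] [241. 245.]
46 8 [165. 244.] [397. 226.]
46 -20 [161. 196.] [408. 245.]
```

View pics/w10.png

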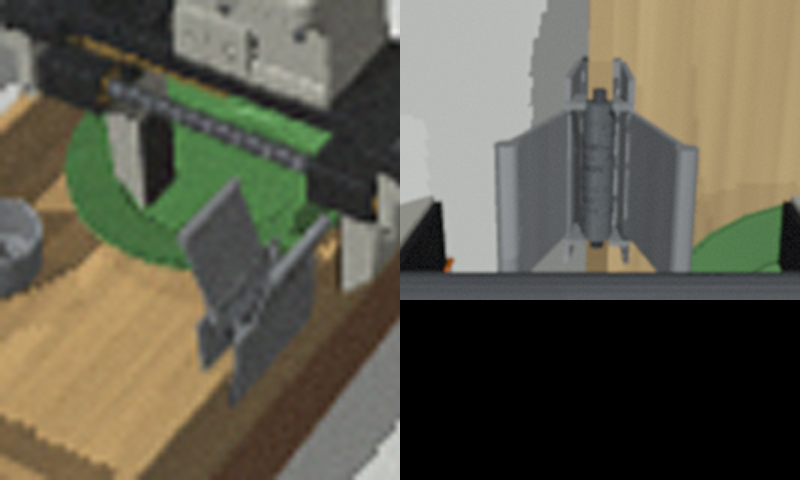

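The clip is centred at wrist col ~318 with the handles spanning cols 268–368, and its far end is at row ~201. The two fingers straddle it with tips at about z 133. I'll shift about 8 mm in +y and 4 mm in −x, then pinch.

{"op": "arm_command", "data": {
  "deltas": [
    [-0.004,0,-0.002,0],
    [-0.004,0,-0.002,0],
    [0,0,0,0],
    [0,0,0,0]
  ]
}}

```text
time: 14.5
tool_pos: [463.0, 258.4, 120.3]
tcp_rot: [-1.571, -0.0, -1.602]
contact_force: [0.5, 0.4, -0.2]
grip_width: 91.9
```

```bash
python3 - <<'E'
from h import *
T=toolT();p=vision.capture("wrist");print(T[:3,3])
for r in vision.regions_of(p,"clip"): 
  m=r["mask"]; v=np.argwhere(m)[:,::-1]; c=p["img"][m].mean(0)
  if c[2]>80: print(r["confidence"],v.min(0),v.max(0)); np.savez("w11",m=m); print([(int(y),np.flatnonzero(m[y])[[0,-1]]) for y in range(150,270,10) if m[y].any()])
E
```

```text
[463.01221207 258.41152655 120.29260045]
0.84 [277 171] [377 265]
[(180, array([312, 341])), (190, array([310, 344])), (200, array([308, 345])), (210, array([294, 358])), (220, array([277, 376])), (230, array([277, 376])), (240, array([278, 374])), (250, array([277, 374])), (260, array([277, 373]))]
```

{"op": "arm_command", "data": {
  "deltas": [
    [0,0,0,0],
    [0,0,0,0],
    [0,0,0,0],
    [0,0,0,0],
    [0,0,0,0]
  ],
  "claw": 255
}}

```text
time: 15.1
tool_pos: [463.2, 258.1, 120.3]
tcp_rot: [-1.571, -0.0, -1.603]
contact_force: [-0.2, 0.1, -0.6]
grip_width: 56.4
```

{"op": "arm_command", "data": {
  "deltas": [
    [0,0,0,0],
    [0,0,0,0],
    [0,0,0,0],
    [0,0,0,0],
    [0,0,0,0]
  ]
}}

```text
time: 15.6
tool_pos: [463.1, 258.1, 120.2]
tcp_rot: [-1.571, -0.0, -1.602]
contact_force: [0.2, -0.8, -0.9]
grip_width: 23.7
```

```bash
python3 - <<'E'
from h import *
T=toolT();p=vision.capture("wrist");print(T[:3,3],bot.get_obs()["contact_force"])
for r in vision.regions_of(p,"clip"): 
  m=r["mask"]; v=np.argwhere(m)[:,::-1]; c=p["img"][m].mean(0)
  if c[2]>80: print(r["confidence"],v.min(0),v.max(0)); print([(int(y),np.flatnonzero(m[y])[[0,-1]]) for y in range(150,270,10) if m[y].any()])
E
```

```text
[463.11599638 258.14698596 120.21027283] [ 0.43835498 -0.72009571 -0.48070448]
0.96 [301 170] [351 265]
[(170, array([303, 307])), (180, array([302, 350])), (190, array([302, 349])), (200, array([303, 348])), (210, array([301, 348])), (220, array([302, 350])), (230, array([302, 351])), (240, array([303, 349])), (250, array([303, 348])), (260, array([303, 348]))]
```

{"op": "arm_command", "data": {
  "deltas": [
    [0,0,0,0],
    [0,-0.01,0,0],
    [0,-0.015,0,0],
    [0,-0.02,0,0],
    [0,-0.02,0,0]
  ]
}}

```text
time: 16.2
tool_pos: [463.1, 258.2, 186.7]
tcp_rot: [-1.571, -0.0, -1.602]
contact_force: [0.4, 0.3, -0.7]
grip_width: 23.7
```

{"op": "arm_command", "data": {
  "deltas": [
    [0,-0.03,0,0],
    [0,-0.03,0,0],
    [0,-0.03,0,0],
    [0,-0.03,0,0],
    [0,0,0,0]
  ]
}}

```text
time: 16.7
tool_pos: [464.7, 258.8, 310.5]
tcp_rot: [-1.562, 0.003, -1.602]
contact_force: [0.3, 1.1, -1.0]
grip_width: 23.7
```

```bash
python3 - <<'E'
from h import *
o=bot.get_obs();T=toolT();p=vision.capture("wrist");a=vision.capture("side");print(o["tool_pos"],o["contact_force"],o["grip_width"])
for n in("clip","clip_pin","clip_jaw_a"): finds(p,n,T);finds(a,n)
for q in(p,a):
 for r in vision.regions_of(q,"clip"): 
  m=r["mask"]; v=np.argwhere(m)[:,::-1]; c=q["img"][m].mean(0)
  if c[2]>70: print(r["confidence"],v.min(0),v.max(0),m.sum()); print([(int(y),np.flatnonzero(m[y])[[0,-1]].tolist()) for y in range(v.min(0)[1],v.max(0)[1]+1,3 if q is a else 8) if m[y].any()])
f=lambda v:(T@np.r_[v,1])[:3]
for y in(-11,-25,10,20,30,40): print(y,proj(a,f((0,y,0))).round(1),proj(p,f((-30,y,0)),T).round(0))
E
```

```text
[464.67561265 258.82429437 310.47889331] [ 0.33989284  1.12384283 -1.03685602] 23.66802159775676
clip [295.1 332.1  42. ] [198. 110.] 0.98
clip [462.3 267.2 299.1] [320. 212.] 0.86
clip [366.  156.7  43.6] [261. 228.] 0.76
clip [456.7 265.8 295.1] [301. 210.] 0.72
clip [304.2 335.8  39.8] [345. 331.] 0.58
clip [363.  152.4  43.3] [355. 270.] 0.57
clip_pin [294.3 333.   47.9] [196. 110.] 0.69
clip_pin [366.3 156.7  36.9] [262. 227.] 0.63
clip_pin [451.2 264.7 297.3] [303. 210.] 0.88
clip_pin [310.4 339.9  49.3] [342. 328.] 0.78
clip_pin [363.7 150.3  45.4] [355. 269.] 0.75
clip_jaw_a [312.2 337.2  37.4] [212. 106.] 0.97
clip_jaw_a [468.6 267.9 298.2] [330. 210.] 0.83
clip_jaw_a [296.4 333.9  44.9] [198. 109.] 0.83
clip_jaw_a [359.  149.   45.7] [357. 269.] 0.85
clip_jaw_a [305.6 336.3  43.3] [345. 330.] 0.83
clip_jaw_a [ 561.2 -249.7  141. ] [353. 153.] 0.64
0.71 [301 169] [351 265] 3585
[(169, [303, 305]), (177, [302, 350]), (185, [302, 349]), (193, [302, 349]), (201, [302, 349]), (209, [302, 348]), (217, [302, 349]), (225, [302, 351]), (233, [303, 351]), (241, [303, 349]), (249, [303, 348]), (257, [303, 348]), (265, [303, 347])]
0.98 [288 187] [312 226] 603
[(187, [298, 299]), (190, [295, 300]), (193, [291, 300]), (196, [291, 301]), (199, [291, 308]), (202, [292, 310]), (205, [291, 311]), (208, [291, 312]), (211, [289, 312]), (214, [288, 312]), (217, [288, 310]), (220, [288, 307]), (223, [297, 303]), (226, [299, 300])]
0.64 [271 225] [319 258] 1266
[(225, [291, 303]), (228, [282, 311]), (231, [278, 314]), (234, [275, 316]), (237, [272, 318]), (240, [271, 319]), (243, [271, 319]), (246, [272, 318]), (249, [273, 315]), (252, [277, 312]), (255, [282, 307]), (258, [290, 298])]
-11 [298.8 198.3] [325. 188.]
-25 [298.6 193.3] [324. 195.]
10 [299.  205.8] [325. 179.]
20 [299.2 209.3] [325. 176.]
30 [299.3 212.7] [325. 172.]
40 [299.4 216.1] [325. 170.]
```

```bash
cat > fit.py <<'E'
from h import *
def model():
    P=[]
    for s in(-1,1):
        for y in(-30,30): P+=[[s*15,y,-33],[s*13,y,-24]]
        for y in(-20,20): P+=[[s*13,y,43]]
    return np.array(P,float)
def hull(q,c,yaw,T=None):
    W=model()@R.from_euler('z',yaw).as_matrix().T+c
    m=np.zeros((400,640),np.uint8); cv2.fillConvexPoly(m,cv2.convexHull(np.array([proj(q,w,T) for w in W]).round().astype(np.int32)),1); return m>0,W
def clipmask(q):
    return [r["mask"] for r in vision.regions_of(q,"clip") if q["img"][r["mask"]].mean(0)[2]>70]
E
python3 - <<'E'
from fit import *
T=toolT();a=vision.capture("side");b=vision.capture("top");p=vision.capture("wrist");t=T[:3,3]
f=lambda v:(T@np.r_[v,1])[:3]
for q in(a,b):
  for m in clipmask(q):
    v=np.argwhere(m)[:,::-1]
    if m.sum()>1000: continue
    print("mask",v.min(0),v.max(0),[int(np.flatnonzero(m[r])[0]) for r in v.min(0)+0 if 0],v[v[:,1].argmax()],v[v[:,0].argmin()],v[v[:,0].argmax()])
for dz in(0,-5,-10,-15):
  c=f((0,-dz,0)); 
  print(dz,[proj(a,c+np.array(d)).round(1).tolist() for d in((-15,30,-33),(15,30,-33),(-15,-30,-33),(13,20,43),(-13,-20,43))])
  print("  wrist", [proj(p,c+np.array(d),T).round(0).tolist() for d in((-15,30,-33),(15,30,-33),(0,30,0),(-13,20,43),(13,20,43))])
m=[m for m in clipmask(p)]
print([ (np.argwhere(x)[:,::-1].min(0),np.argwhere(x)[:,::-1].max(0)) for x in m])
E
```

```text
mask [288 187] [314 226] [] [299 226] [288 216] [314 209]
0 [[299.3, 225.3], [287.8, 221.3], [312.4, 210.4], [289.2, 191.9], [308.9, 185.7]]
  wrist [[302.0, 172.0], [345.0, 171.0], [323.0, 183.0], [295.0, 227.0], [351.0, 226.0]]
-5 [[299.4, 227.0], [287.9, 223.0], [312.5, 212.1], [289.4, 193.8], [308.9, 187.5]]
  wrist [[302.0, 171.0], [345.0, 169.0], [323.0, 181.0], [296.0, 223.0], [350.0, 222.0]]
-10 [[299.5, 228.7], [288.0, 224.6], [312.5, 213.8], [289.5, 195.6], [309.0, 189.4]]
  wrist [[303.0, 169.0], [345.0, 168.0], [323.0, 179.0], [297.0, 220.0], [349.0, 218.0]]
-15 [[299.6, 230.4], [288.2, 226.3], [312.6, 215.4], [289.6, 197.5], [309.0, 191.2]]
  wrist [[303.0, 168.0], [344.0, 167.0], [323.0, 177.0], [298.0, 216.0], [349.0, 215.0]]
[(array([301, 170]), array([353, 266]))]
```

```bash
python3 - <<'E'
from h import *
b=vision.capture("top");a=vision.capture("side")
yb=np.array([-.161,.987,0]);xb=np.array([.987,.161,0]);c=np.array([552,-235,0.])
for y in(-90,-60,-35,-10,20):
  P=[(x,proj(b,c+y*yb+x*xb+[0,0,205])) for x in np.arange(-24,28,2)]
  I=b["img"].astype(np.float32)
  v=[cv2.remap(I,np.float32([[u[0]]]),np.float32([[u[1]]]),1)[0,0] for x,u in P]
  print(y,[(int(x[0]),*map(int,w)) for x,w in zip(P,v)])
w=cv2.imread("pics/w1.png")[:,:,::-1]
for col in(340,370,398,430,460): print(col,[(r,*map(int,w[r,col])) for r in range(180,202)])
E
```

```text
-90 [(-24, 63, 54, 43), (-22, 59, 50, 40), (-20, 55, 47, 35), (-18, 55, 47, 33), (-16, 55, 48, 35), (-14, 55, 48, 37), (-12, 54, 45, 35), (-10, 55, 45, 36), (-8, 51, 41, 31), (-6, 51, 39, 32), (-4, 53, 39, 33), (-2, 52, 39, 31), (0, 52, 39, 30), (2, 67, 49, 35), (4, 81, 56, 37), (6, 91, 63, 43), (8, 95, 75, 59), (10, 98, 94, 85), (12, 92, 91, 86), (14, 90, 90, 86), (16, 94, 94, 90), (18, 101, 101, 97), (20, 111, 111, 107), (22, 120, 119, 115), (24, 125, 124, 120), (26, 124, 123, 120)]
-60 [(-24, 98, 79, 53), (-22, 100, 81, 57), (-20, 101, 79, 54), (-18, 86, 68, 47), (-16, 66, 53, 39), (-14, 55, 43, 33), (-12, 53, 42, 33), (-10, 54, 43, 35), (-8, 53, 42, 33), (-6, 51, 40, 32), (-4, 50, 39, 32), (-2, 50, 39, 32), (0, 52, 39, 31), (2, 65, 45, 32), (4, 81, 55, 38), (6, 88, 65, 49), (8, 99, 81, 68), (10, 101, 90, 72), (12, 101, 87, 64), (14, 105, 86, 59), (16, 112, 91, 60), (18, 114, 91, 62), (20, 115, 93, 63), (22, 116, 92, 62), (24, 116, 91, 62), (26, 117, 93, 64)]
-35 [(-24, 101, 80, 53), (-22, 102, 82, 55), (-20, 101, 81, 55), (-18, 84, 65, 44), (-16, 64, 49, 35), (-14, 54, 42, 31), (
[... 2975 characters left out ...]
191, 137, 94, 53), (192, 138, 97, 59), (193, 139, 96, 61), (194, 132, 94, 59), (195, 124, 97, 65), (196, 114, 97, 68), (197, 115, 97, 68), (198, 119, 105, 78), (199, 123, 116, 104), (200, 129, 132, 128), (201, 133, 137, 133)]
460 [(180, 134, 132, 127), (181, 131, 134, 130), (182, 112, 118, 112), (183, 61, 83, 72), (184, 33, 71, 54), (185, 51, 81, 65), (186, 108, 124, 115), (187, 165, 171, 164), (188, 184, 181, 174), (189, 166, 149, 133), (190, 147, 108, 75), (191, 145, 102, 60), (192, 147, 103, 60), (193, 146, 105, 67), (194, 147, 120, 98), (195, 144, 138, 128), (196, 145, 147, 144), (197, 144, 148, 144), (198, 145, 147, 144), (199, 145, 147, 144), (200, 146, 148, 146), (201, 145, 149, 145)]
```

Top and wrist profiles agree: the top-edge centre line lies 5.7 mm out from my first guess, so card_top ≈ (563.4, −269.6, 205) with yaw 0.162. Carrying the clip over, high up.

{"op": "arm_command", "data": {
  "deltas": [
    [0,0,0,-5.5],
    [0,0,0,-5.5],
    [0.02,-0.005,0.001,0],
    [0.036,0,0.001,0],
    [0.036,0,0.001,0]
  ]
}}

```text
time: 18.1
tool_pos: [480.9, 167.2, 310.4]
tcp_rot: [-1.57, -0.0, -1.409]
contact_force: [0.8, 0.3, -0.1]
grip_width: 23.8
```

{"op": "arm_command", "data": {
  "deltas": [
    [0.036,0,0.001,0],
    [0.036,0,0.001,0],
    [0.036,0,0.001,0],
    [0.036,0,0.001,0],
    [0.036,0,0.001,0]
  ]
}}

```text
time: 18.6
tool_pos: [514.6, -10.5, 310.5]
tcp_rot: [-1.57, -0.0, -1.411]
contact_force: [1.0, -0.1, -1.2]
grip_width: 23.9
```

{"op": "arm_command", "data": {
  "deltas": [
    [0.036,0,0.001,0],
    [0.036,0,0.001,0],
    [0.036,0,0.001,0],
    [0.036,0,0.001,0],
    [0.036,0,0.001,0]
  ]
}}

```text
time: 19.1
tool_pos: [548.2, -187.5, 310.4]
tcp_rot: [-1.571, -0.0, -1.411]
contact_force: [-0.2, 0.5, -0.2]
grip_width: 23.6
```

{"op": "arm_command", "data": {
  "deltas": [
    [0.03,0,0,0],
    [0.02,0,0,0],
    [0,0,0,0],
    [0,0,0,0]
  ]
}}

```text
time: 19.5
tool_pos: [556.0, -235.2, 310.0]
tcp_rot: [-1.571, 0.001, -1.411]
contact_force: [-0.0, 0.6, -0.4]
grip_width: 23.8
```

{"op": "arm_command", "data": {
  "deltas": [
    [0.018,0,0.001,0],
    [0.017,0,0.001,0],
    [0,-0.005,0,0],
    [0,0,0,0],
    [0,0,0,0]
  ]
}}

```text
time: 20.0
tool_pos: [563.8, -268.2, 315.9]
tcp_rot: [-1.57, -0.0, -1.409]
contact_force: [-0.6, 0.2, -0.9]
grip_width: 23.9
```

```bash
python3 - <<'E'
from fit import *
o=bot.get_obs();T=toolT();p=vision.capture("wrist");a=vision.capture("side");b=vision.capture("top");t=T[:3,3];print(t,o["tcp_rot"],o["dq"].round(3))
yb=np.array([-.161,.987,0]);xb=np.array([.987,.161,0])
d=t-np.array([563.4,-269.6,205]);print("rel",d@xb,d@yb)
for q,n in((p,"w"),(a,"s"),(b,"t")):
  for m in clipmask(q):
    v=np.argwhere(m)[:,::-1]
    print(n,v.min(0),v.max(0),m.sum(),v[v[:,1].argmax()],v[v[:,0].argmin()])
for dz in(0,-5,-10):
  print(dz,[[proj(q,t+[0,0,dz]+x*xb+y*yb+[0,0,z],T).round(1).tolist() for x,y,z in((-15,30,-33),(15,30,-33),(-15,-30,-33))] for q in(a,p)])
# board edge profile in the wrist view, near +y end of the card beyond the clip
for y in(5,20,35): print(y,[(x,*map(int,p["img"][int(round(u[1])),int(round(u[0]))])) for x in range(-12,16,2) for u in [proj(p,np.array([563.4,-269.6,205])+x*xb+(y+35)*yb,T)] if 0<=u[0]<640 and 0<=u[1]<400])
E
```

```text
[ 563.78992452 -268.23903098  315.93727771] [-1.57011729e+00 -2.04288623e-04 -1.40925257e+00] [-0.003  0.001  0.006 -0.002 -0.002 -0.003]
rel 0.6039715093276182 1.2804985782379465
w [301 169] [352 266] 4011 [338 266] [301 179]
w [480   0] [577  37] 2600 [503  37] [480   7]
s [335 312] [360 345] 487 [340 345] [335 320]
s [349  90] [363 118] 246 [358 118] [349 113]
0 [[[358.1, 116.6], [348.9, 115.2], [362.8, 108.7]], [[303.1, 171.4], [346.9, 171.4], [304.8, 251.2]]]
-5 [[[358.0, 118.0], [348.9, 116.6], [362.8, 110.1]], [[303.6, 170.0], [346.4, 169.9], [305.2, 248.2]]]
-10 [[[357.9, 119.4], [348.8, 118.1], [362.7, 111.5]], [[304.1, 168.6], [346.0, 168.5], [305.6, 245.4]]]
5 [(-12, 107, 91, 64), (-10, 113, 96, 66), (-8, 155, 134, 96), (-6, 167, 145, 104), (-4, 155, 126, 88), (-2, 135, 95, 57), (0, 134, 90, 52), (2, 170, 166, 162), (4, 149, 150, 143), (6, 130, 112, 78), (8, 173, 151, 110), (10, 173, 150, 109), (12, 172, 150, 109), (14, 167, 145, 107)]
20 [(-12, 117, 100, 71), (-10, 118, 100, 71), (-8, 154, 133, 95), (-6, 167, 147, 106), (-4, 152, 123, 83), (-2, 135, 94, 57), (0, 136, 97, 61), (2, 174, 171, 164), (4, 141, 145, 134), (6, 121, 102, 70), (8, 172, 150, 108), (10, 174, 151, 110), (12, 170, 148, 106), (14, 169, 146, 106)]
35 [(-12, 119, 102, 72), (-10, 120, 102, 73), (-8, 165, 142, 102), (-6, 165, 143, 104), (-4, 142, 109, 72), (-2, 134, 93, 56), (0, 132, 89, 53), (2, 177, 176, 170), (4, 127, 127, 115), (6, 137, 117, 81), (8, 171, 150, 107), (10, 175, 152, 111), (12, 170, 149, 107), (14, 170, 150, 109)]
```

{"op": "arm_command", "data": {
  "deltas": [
    [0.001,0.015,-0.001,0],
    [0,0.015,0,0],
    [0,0.012,0,0],
    [0,0.01,0,0],
    [0,0,0,0]
  ]
}}

```text
time: 20.8
tool_pos: [562.3, -270.3, 261.7]
tcp_rot: [-1.573, 0.002, -1.41]
contact_force: [0.0, -0.5, -0.3]
grip_width: 23.7
```

```bash
cat > chk.py <<'E'
from fit import *
o=bot.get_obs();T=toolT();p=vision.capture("wrist");a=vision.capture("side");t=T[:3,3];print(t,o["tcp_rot"],o["contact_force"],o["grip_width"])
yb=np.array([-.161,.987,0]);xb=np.array([.987,.161,0]);K=np.array([563.4,-269.6,205])
d=t-K;print("rel",d@xb,d@yb)
for q,n in((p,"w"),(a,"s")):
  for m in clipmask(q):
    v=np.argwhere(m)[:,::-1]
    if n=="w" and m.sum()>3000: print([(r,np.flatnonzero(m[r])[[0,-1]].tolist()) for r in range(v[:,1].min(),v[:,1].max(),12) if m[r].any()])
    print(n,v.min(0),v.max(0),m.sum(),v[v[:,1].argmax()])
print([proj(a,t+[0,0,dz]-15*xb+30*yb+[0,0,-33]).round(1).tolist() for dz in(0,-5,-10)])
for y in(38,48,60): print(y,[(x,*map(int,p["img"][int(round(u[1])),int(round(u[0]))])) for x in range(-10,12,1) for u in [proj(p,K+x*xb+y*yb,T)] if 0<=u[0]<640 and 0<=u[1]<400])
finds(a,"bolt_knob")
E
python3 chk.py
```

```text
[ 562.32420094 -270.32882393  261.70343757] [-1.57295708  0.00185508 -1.41044382] [ 0.03936186 -0.53858431 -0.34869765] 23.69702603017877
rel -1.1791543252328796 -0.5461455661198955
[(170, [304, 304]), (182, [302, 349]), (194, [303, 349]), (206, [302, 348]), (218, [302, 350]), (230, [302, 351]), (242, [303, 349]), (254, [303, 348])]
w [302 170] [351 265] 3467 [305 265]
[[357.9, 131.7], [357.9, 133.1], [357.8, 134.5]]
38 [(-10, 113, 96, 67), (-9, 124, 107, 76), (-8, 141, 122, 87), (-7, 159, 136, 98), (-6, 169, 147, 108), (-5, 167, 145, 107), (-4, 163, 141, 103), (-3, 137, 97, 61), (-2, 133, 93, 55), (-1, 135, 96, 58), (0, 135, 93, 57), (1, 134, 91, 54), (2, 145, 120, 101), (3, 185, 188, 185), (4, 158, 166, 160), (5, 128, 126, 111), (6, 153, 132, 93), (7, 168, 146, 105), (8, 173, 151, 109), (9, 174, 153, 111), (10, 178, 156, 115), (11, 175, 153, 112)]
48 [(-10, 119, 101, 70), (-9, 117, 100, 71), (-8, 134, 115, 81), (-7, 154, 134, 96), (-6, 171, 149, 109), (-5, 169, 146, 107), (-4, 161, 135, 96), (-3, 136, 97, 60), (-2, 136, 95, 56), (-1, 136, 96, 58), (0, 134, 92, 52), (1, 136, 96, 59), (2, 150, 127, 109), (3, 182, 185, 181), (4, 152, 159, 151), (5, 122, 103, 75), (6, 153, 130, 92), (7, 170, 147, 107), (8, 174, 151, 111), (9, 174, 152, 110), (10, 175, 154, 112), (11, 169, 149, 108)]
60 [(-10, 119, 100, 73), (-9, 117, 100, 67), (-8, 155, 134, 97), (-7, 162, 142, 102), (-6, 161, 140, 101), (-5, 161, 139, 98), (-4, 153, 124, 85), (-3, 134, 93, 56), (-2, 135, 95, 58), (-1, 133, 92, 56), (0, 133, 92, 54), (1, 136, 100, 68), (2, 155, 138, 123), (3, 175, 177, 173), (4, 142, 149, 140), (5, 120, 102, 71), (6, 157, 136, 97), (7, 171, 149, 107), (8, 173, 152, 111), (9, 176, 154, 113), (10, 173, 152, 110), (11, 172, 149, 110)]
bolt_knob [748.5 136.7  78.5] [241. 215.] 0.27
```

The edge is centred within about 1 mm of the clip. Lowering astride it.

{"op": "arm_command", "data": {
  "deltas": [
    [0,0.004,0.001,0],
    [0,0.005,0,0],
    [0,0.005,0,0],
    [0,0.004,0,0],
    [0,0,0,0]
  ]
}}

```text
time: 21.55
tool_pos: [563.5, -270.4, 244.3]
tcp_rot: [-1.572, 0.001, -1.411]
contact_force: [0.2, 0.1, -0.9]
grip_width: 23.7
```

{"op": "arm_command", "data": {
  "deltas": [
    [0,0.005,0,0],
    [0,0.005,0,0],
    [0,0.005,0,0],
    [0,0.003,0,0],
    [0,0,0,0]
  ]
}}

```text
time: 22.05
tool_pos: [563.6, -270.4, 226.6]
tcp_rot: [-1.572, 0.001, -1.411]
contact_force: [1.5, -0.5, -1.1]
grip_width: 23.6
```

```bash
python3 chk.py; python3 - <<'E'
from h import *
a=vision.capture("side");b=vision.capture("top");finds(a,"clip");finds(b,"clip",k=4)
T=toolT();print(bot.get_obs()["dq"].round(3))
p=vision.capture("wrist");save(p,"fin.png");finds(p,"clip",T)
E
```

```text
[ 563.60443647 -270.40922527  226.63588977] [-1.57167459e+00  6.54158478e-04 -1.41052260e+00] [ 1.45023484 -0.51672459 -1.11780881] 23.601579153681456
rel 0.0714935321843195 -0.8316196104441835
[(169, [303, 306]), (181, [302, 350]), (193, [302, 349]), (205, [302, 348]), (217, [302, 350]), (229, [302, 351]), (241, [303, 349]), (253, [303, 348])]
w [301 169] [352 265] 3739 [303 265]
[[357.1, 141.1], [357.0, 142.5], [356.9, 143.8]]
38 [(-10, 113, 97, 67), (-9, 115, 99, 70), (-8, 118, 101, 74), (-7, 141, 121, 86), (-6, 155, 133, 96), (-5, 170, 148, 109), (-4, 147, 118, 81), (-3, 130, 94, 59), (-2, 130, 91, 55), (-1, 133, 93, 56), (0, 137, 96, 59), (1, 137, 95, 56), (2, 161, 144, 130), (3, 183, 180, 174), (4, 152, 163, 155), (5, 117, 101, 72), (6, 141, 120, 86), (7, 174, 152, 109), (8, 174, 151, 111), (9, 176, 155, 112), (10, 177, 154, 112), (11, 172, 150, 109)]
48 [(-10, 115, 96, 67), (-9, 118, 101, 72), (-8, 115, 98, 70), (-7, 129, 110, 77), (-6, 160, 139, 101), (-5, 169, 148, 106), (-4, 163, 138, 98), (-3, 129, 92, 57), (-2, 134, 93, 56), (-1, 137, 97, 60), (0, 137, 95, 59), (1, 134, 9
[... 247 characters left out ...]
 71), (-8, 123, 104, 74), (-7, 141, 122, 87), (-6, 161, 142, 102), (-5, 158, 138, 99), (-4, 145, 118, 82), (-3, 124, 86, 52), (-2, 128, 92, 57), (-1, 135, 96, 57), (0, 134, 94, 58), (1, 134, 94, 56), (2, 171, 167, 162), (3, 177, 179, 176), (4, 142, 146, 137), (5, 120, 102, 71), (6, 144, 123, 87), (7, 172, 150, 109), (8, 175, 154, 112), (9, 176, 154, 112), (10, 173, 151, 111), (11, 172, 150, 110)]
clip [303.5 338.2  39.9] [345. 332.] 0.97
clip [ 555.9 -266.6  222.6] [357. 129.] 0.8
clip [362.1 152.8  43. ] [355. 271.] 0.63
clip [358.9 152.2  44.6] [267. 278.] 0.71
clip [296.6 334.1  44.4] [198. 303.] 0.55
[ 0.    -0.     0.001  0.002  0.    -0.003]
clip [ 563.4 -258.8  215.7] [327. 206.] 0.69
```

{"op": "arm_command", "data": {
  "deltas": [
    [0,0.002,0,0],
    [0,0,0,0],
    [0,0,0,0],
    [0,0,0,0],
    [0,0,0,0]
  ]
}}

```text
time: 23.1
tool_pos: [563.8, -270.6, 225.4]
tcp_rot: [-1.571, -0.0, -1.411]
contact_force: [-0.7, -0.3, -0.6]
grip_width: 23.7
```

```bash
python3 - <<'E'
from h import *
o=bot.get_obs();print(o["tool_pos"],o["contact_force"],o["grip_width"],o["time"]);print(job.close_job())
E
```

```text
[ 563.83811874 -270.55853535  225.36102136] [-0.68687571 -0.2789174  -0.55148054] 23.683801550138917 23.1
the job is handed in; nothing more can be done
None
```

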